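# Mark an aluminium panel in the bench press and rack it on edge

### The job

Lay the loose aluminium panel flat in the blue bench press, blue-inked end in under the punch, seated between the steel fences, let go of it, and push the red plunger head all the way down to its stop. Then take the panel out and stand it on its inked end in the empty front slot of the wooden rack, leaning back with its black grip bar facing the front, like the green panel behind it. Leave the can, the jar and the drill where they are.

Things in the scene. Friction and masses are not known exactly. Their poses are not given: they have to be found in the camera images.
- panel: Bare aluminium panel, 180 (x) x 100 (y) x 5 (z) mm, about 0.3 kg, lying flat at the start with its bar up. Origin: centre of the plate's underside. A black grip bar stands on its top: 12 mm wide (y), 70 mm long (x from -85 to -15), centred on y = 0, top 41 mm above the underside. Blue ink spot at the other end, x = +60.
- ink (a point): Centre of the blue ink spot (28 mm across) on the panel's top face, at panel (60, 0, 5) mm; panel axes.
- foot (a point): Middle of the panel's inked end edge, at panel (90, 0, 2.5) mm; panel axes. This edge goes down in the rack slot.
- bar (a point): Top of the grip bar at its middle, at panel (-50, 0, 41) mm; panel axes.
- press: Blue C-frame bench press, fixed. Origin on the bench under the nest's centre; x in towards the column, y across, z up. Bed top z = 20 mm, x -50 to 150, y +-62. Overhead arm x 35 to 150, y +-22, z 78 to 118; column x 105 to 150, to z = 119. The front (-x) is open; the panel slides in from there, under the punch, and overhangs the bed in front.
- nest (a point): Centre of the nest on the bed, at press (0, 0, 20) mm; press axes. A seated panel's origin is here, with the same axes. Steel fences, 10 mm tall above the bed: side ones with inner faces at y = +-54, x from 15 to 92; end one with its face at x = 94 (4 mm play to each).
- punch (a point): Face of the punch, 24 mm across, at press (60, 0, 54) mm when up, that is 34 mm above the bed; it moves with the plunger.
- plunger (a joint): Travel of the sprung plunger in m: 0 up (rest), 0.028 fully down at its stop; returns by itself. About 4 N to start, 12 N at the stop.
- plunger_top (a point): Centre of the top of the red mushroom plunger head (54 mm across), over press (60, 0); 166 mm above the bench when up, 138 mm when fully down.
- rack: Wooden rack, fixed, base 220 (x) x 150 (y) x 12 mm. Origin: centre of the base's underside; -x is its front, facing the middle of the bench. Two slots along y lean 25 deg back (upper end to +x), each between a back board (100 mm up the slope) and a front lip (34 mm), both 5 mm thick, 18 mm apart. Rear slot, 88 mm behind the front one, holds a fixed green panel.
- slot (a point): Foot of the empty front slot: at rack (-60, 0, 12) mm, on the slot's floor at the face of the back board, mid-width; rack axes. From here the back board's face rises along (sin 25, 0, cos 25) and the free gap lies 18 mm along its normal (-cos 25, 0, sin 25).
- varnish_can: Bystander: green can, 76 mm across, 100 mm tall. Origin: centre of its underside.
- fastener_jar: Bystander: clear jar, 64 mm across, 80 mm tall. Origin: centre of its underside.
- drill: Bystander: red hand drill lying on its side, about 175 (x) x 190 (y) x 64 mm. Origin on the bench under its motor; handle to -y.
Things that resemble listed ones, but are neither listed nor needed, are in the scene too. Of the things that look like the panel, the smaller one is meant.

How it is judged:
On the way, in this order (a step that is already met when the one before it is completed fails the run):
1. the panel lies seated in the press, inked spot under the punch, and is let go (x of ink in the frame of press between 0.045 and 0.068 m and y of ink in the frame of press between -0.008 and 0.008 m and z of panel in the frame of press below 0.0235 m and angle between panel's own z axis and vertical below 0.04 rad and angle between the x axis of panel and the x axis of press, either way round below 0.1 rad and contact force between the fingers and panel below 0.2 N), for 0.2 s.
2. the plunger is pushed down to its stop (within 3 mm) with the panel still seated (x of ink in the frame of press between 0.045 and 0.068 m and y of ink in the frame of press between -0.008 and 0.008 m and z of panel in the frame of press below 0.0235 m and angle between panel's own z axis and vertical below 0.04 rad and angle between the x axis of panel and the x axis of press, either way round below 0.1 rad and value of joint plunger above 0.025 m), for 0.1 s.
At the end, for the whole second after the job is handed in: Panel at rest on its inked end in the front slot: edge within 7 mm of the floor, between lip and back board, 30 mm of mid-width, square within 0.15 rad, face normal 0.90 to 1.35 rad from vertical, bar up and facing the front; plunger up again (x of foot in the frame of slot between -0.022 and 0.006 m and y of foot in the frame of slot between -0.03 and 0.03 m and z of foot in the frame of slot below 0.007 m and angle between panel's own z axis and vertical between 0.9 and 1.35 rad and angle between the y axis of panel and the y axis of rack, either way round below 0.15 rad and z of bar in the frame of slot above 0.1 m and linear speed of panel below 0.02 m/s and value of joint plunger below 0.005 m); the robot touches nothing.
It fails at once if the varnish can is moved by more than 30 mm (distance of varnish_can from where it was at the start of the episode above 0.03 m).
It fails at once if the fastener jar is moved by more than 30 mm (distance of fastener_jar from where it was at the start of the episode above 0.03 m).
It fails at once if the drill is moved by more than 30 mm (distance of drill from where it was at the start of the episode above 0.03 m).
It also fails if it takes over 67 s, if anything falls off the work surface, if the arm or the gripper's body presses on something with over 40 N, if the wrist force passes 120 N, or if a joint passes its speed limit or range.

### The arm

A 6-joint arm with a two-finger parallel gripper is mounted at the origin on the work surface. World frame = base frame: x ahead of the robot, y to its left, z up, the work surface at z = 0. Lengths are in m, angles in rad, forces in N, time in s.
With the tool pointing down it reaches from about 0.3 to 0.875 m from the base axis. Payload 6.4 kg.
Tool frame: the origin (TCP) lies midway between the tips of the shut fingers; the grasp point (between the pads) lies 19 mm behind it; z points along the fingers, y is the line along which they close (so a half turn about z gives the same grasp; the last joint's range is limited). The gripper opens to 85 mm and grips with 20 to 120 N. Pads are 22 mm wide; open, the fingers measure 114 mm over their backs; the gripper's body (76 mm by 85 mm) begins 54 mm behind the grasp point. The pads swing forward as they close: fully open they stand 13 mm farther back than shut.
Start: joints at [0.941, 0.181, 1.607, -0, 1.354, -0.206], TCP at [0.236, 0.524, 0.231] pointing down, gripper open.
Joint ranges: [-2.99, 2.99], [-0.89, 2.07], [0.3, 2.58], [-1.14, 4.28], [0, 2.63], [-3.12, 3.12]. Speed limits (rad/s): [2.57, 2.57, 3.01, 3.14, 3.14, 3.14].

### API

Orientations are given as a unit quaternion [w, x, y, z].
In Python, from bench import get_obs, camera, hand_in gives the robot as it stands.
- The arm moves only by the tool carry_out, never from a script. Its argument "plan" is a list that holds one entry, the list of rows, each a list of 7 numbers: the shift along the world's x, y, z in m, then the turn, a rotation vector about the world's x, y, z in rad, then the opening, from 0 (shut) to 1 (fully open). In form: [[[x, y, z, rx, ry, rz, hand], ...]]. A call has exactly 5 rows; each row is the pose to reach, as a shift and turn from the pose commanded when the call began; what a row does not reach only later rows make up. A row lasts 1/12 s, in which the tool goes at most 41.7 mm and 7.16 degrees, less where a joint would pass 70% of its speed; a pose out of reach is approached as far as the arm can. A call with a gripper value outside its range is refused whole. The fingers move at their own pace and stop on an object; the grip force is fixed at half the most. Time passes only in rows, so rows that repeat a pose let the fingers close, or fill a call up. It gives the time, the measured TCP pose, the force, the opening and the grip force at its end, in the units of the state.
- get_obs(): the state, without advancing time (a new reading comes with each control period).
- camera(name): name is "side" or "top"; returns a dict with "pixels" (420x560x3 uint8, red, green, blue), "z_map" (420x560 float32, m along the optical axis (not along the pixel's ray), 0 where there is no reading), "camera_matrix" (3x3 intrinsics, pixels), "k1" (the pictures are not rectified: a ray, as slopes to the right and down, at radius r is drawn at 1 + k1 r^2 times it, then the intrinsics apply), "cam_to_world" (4x4, takes a point from camera to world coordinates). Camera axes: x right, y up, looking along -z (the intrinsics and any distortion apply to the point x, -y, -z); pixel columns grow to the right and rows downward; lengths in m; the calibration is good to about 2 mm. A picture is of the moment at which its call begins.
- hand_in(): hands the job in; it is judged then, once.
The state is a dict: "time_s": time; "q": joint angles; "dq": joint speeds; "joint_efforts": joint torques, N m; "eef_pos": TCP position; "eef_rot": TCP orientation; "wrist_force": force on the tool from outside, world axes, zero at the start; "torque": the same for the moment, N m; "opening": opening from 0.0 (shut) to 1.0 (fully open); "grasp_force": force on a finger pad.
Only numpy, scipy, OpenCV 4.12 (cv2) and the standard library are available. Lean on these libraries where they do the work, as an engineer would, in place of code of your own. Each camera call takes 0.05 s, during which the arm holds its last target. There are 200 camera calls.

## Working session

There is one attempt and no reset: what is moved stays moved. The work goes in short steps, Python scripts to look and compute and a tool call to move; the robot and the scene stay as the last step left them, time stands still between calls to the robot, and variables do not carry over. Pictures are saved under pics/ and viewed, at most 10 in all, crops included, and the job is handed in when it is done.

Besides the shell and the picture viewer there is one more tool, called after "Request:" as name([rows], argument=value, ...), one row to a line, values as JSON. carry_out: Moves the arm, as the interface text tells. Its arguments: {"type":"object","properties":{"plan":{"type":"array","items":{"type":"array","items":{"type":"array","items":{"type":"number"}}}}},"required":["plan"]}

```bash
mkdir -p pics; ls; python3 - <<'E'
from bench import get_obs, camera
import cv2,numpy as np
for n in("top","side"):
    c=camera(n); cv2.imwrite(f"pics/{n}0.png",c["pixels"][:,:,::-1]); np.savez(f"{n}0.npz",**c)
    print(n,c["camera_matrix"].tolist(),c["k1"],np.round(c["cam_to_world"],3).tolist())
print(get_obs())
E
```

```text
pics
top [[389.408771498429, 0.0, 280.85338122538525], [0.0, 389.408771498429, 210.43623592152906], [0.0, 0.0, 1.0]] -0.08685530655985885 [[0.017, 0.993, -0.116, 0.415], [-1.0, 0.015, -0.017, 0.012], [-0.015, 0.116, 0.993, 1.025], [0.0, 0.0, 0.0, 1.0]]
side [[485.29419323797373, 0.0, 279.93273784098506], [0.0, 485.29419323797373, 204.8309099958182], [0.0, 0.0, 1.0]] -0.01501723370172431 [[0.924, 0.22, -0.314, 0.125], [-0.382, 0.491, -0.783, -0.981], [-0.018, 0.843, 0.537, 0.799], [0.0, 0.0, 0.0, 1.0]]
{'time_s': 0.1, 'q': array([ 9.40722589e-01,  1.81525022e-01,  1.60790791e+00,  2.86768138e-05,
        1.35380527e+00, -2.06302137e-01]), 'dq': array([ 0.00044624, -0.00165751, -0.00456177, -0.00186406, -0.00064127,
        0.00156371]), 'joint_efforts': array([ 5.41802347e-04, -4.45878088e+01, -3.52236915e+01, -2.49137283e-04,
        4.06684747e-03, -4.44723844e-05]), 'eef_pos': array([0.23611619, 0.52373519, 0.23044153]), 'eef_rot': array([-3.46925847e-04,  2.10306857e-01,  9.77635079e-01, -7.46186810e-04]), 'wrist_force': array([0.52909408, 0.61172564, 0.23133125]), 'torque': array([-0.04514773,  0.01244158,  0.05593726]), 'grasp_force': 0.0, 'opening': 1.002667027091231}
```

View pics/top0.png

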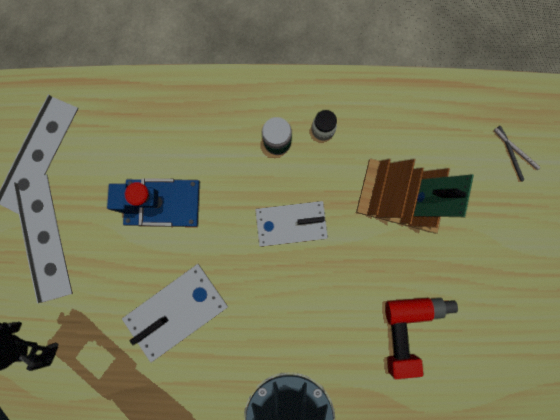

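View pics/side0.png

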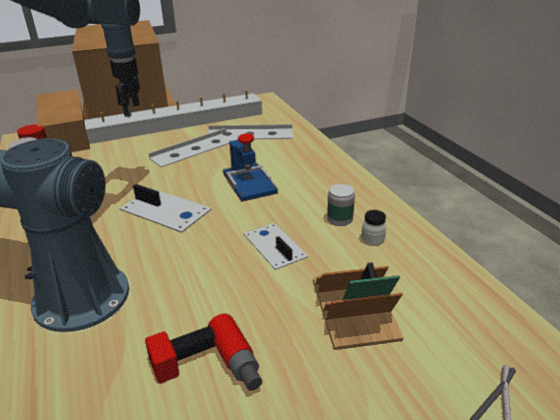

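Small silver panel at top-view (291,224), side-view (275,245). A larger lookalike lies at (175,312) top. The smaller one is meant, so (291,224). I'll confirm it in a crop and measure at the same time.

```bash
cat > h.py <<'E'
import numpy as np,cv2
def rays(c,px):
    px=np.asarray(px,float).reshape(-1,1,2)
    s=cv2.undistortPoints(px,c["camera_matrix"],np.array([float(c["k1"]),0,0,0])).reshape(-1,2)
    return np.c_[s[:,0],-s[:,1],-np.ones(len(s))]
def plane(c,px,z):
    T=c["cam_to_world"]; d=rays(c,px)@T[:3,:3].T; o=T[:3,3]
    return o+d*((z-o[2])/d[:,2])[:,None]
def cloud(c):
    h,w=c["z_map"].shape; u,v=np.meshgrid(np.arange(w),np.arange(h))
    r=rays(c,np.c_[u.ravel(),v.ravel()])*c["z_map"].reshape(-1,1)
    T=c["cam_to_world"]; return (r@T[:3,:3].T+T[:3,3]).reshape(h,w,3)
def hsv(c): return cv2.cvtColor(np.ascontiguousarray(c["pixels"]),cv2.COLOR_RGB2HSV)
def blob(m,roi):
    x0,y0,x1,y1=roi; k=np.zeros(m.shape,np.uint8); k[y0:y1,x0:x1]=m[y0:y1,x0:x1].astype(np.uint8)
    n,l,s,ce=cv2.connectedComponentsWithStats(k); i=1+s[1:,4].argmax(); return l==i
E
python3 - <<'E'
from h import *
t=dict(np.load("top0.npz"));s=dict(np.load("side0.npz"))
a=cv2.resize(t["pixels"][145:250,95:485],None,fx=2,fy=2,interpolation=cv2.INTER_CUBIC)
b=cv2.resize(s["pixels"][125:350,200:420],None,fx=1.65,fy=1.65,interpolation=cv2.INTER_CUBIC)
im=np.zeros((a.shape[0]+b.shape[0],780,3),np.uint8);im[:a.shape[0]]=a;im[a.shape[0]:,:b.shape[1]]=b
p2=cv2.resize(t["pixels"][145:250,345:480],None,fx=2.9,fy=2.9,interpolation=cv2.INTER_CUBIC)
im[a.shape[0]:a.shape[0]+p2.shape[0],380:380+p2.shape[1]]=p2
cv2.imwrite("pics/crop.png",im[:,:,::-1])
H=hsv(t);h,S,V=[H[...,i].astype(int) for i in range(3)]
P=cloud(t);Q=cloud(s)
blue=(h>95)&(h<125)&(S>120)
roi=(245,195,335,255)
ink=blob(blue&(V>50),roi); 
bar=blob((V<60),roi); pl=blob((S<70)&(V>120),roi)
def cen(m): y,x=np.nonzero(m);return np.array([x.mean(),y.mean()])
ip=cen(ink);print("ink",ip,plane(t,ip,.005),ink.sum())
cn,_=cv2.findContours(pl.astype(np.uint8),0,2);r=cv2.minAreaRect(cv2.convexHull(cn[0]))
bx=plane(t,cv2.boxPoints(r)+0,.005);print("rect",bx.round(4).tolist(),bx.mean(0),np.linalg.norm(np.diff(bx,axis=0),axis=1))
bp=P[bar];print("bar z",np.percentile(bp[:,2],[5,50,95]))
tp=bp[bp[:,2]>.034];print("bar top",tp.shape,tp.mean(0),tp.min(0),tp.max(0))
# press
red=blob(((h<8)|(h>172))&(S>150),(110,170,165,220));rc=cen(red);print("red",rc,plane(t,rc,.163),np.percentile(P[red][:,2],[5,50,95]),red.sum())
Hs=hsv(s);hs,Ss,Vs=[Hs[...,i].astype(int) for i in range(3)]
rs=blob(((hs<8)|(hs>172))&(Ss>150),(225,120,265,150));print("red side",cen(rs),plane(s,cen(rs),.163),np.percentile(Q[rs][:,2],[5,50,95]))
bed=blue&(P[...,2]>.012)&(P[...,2]<.027);bed[:,:100]=0;bed[:,210:]=0;bed[:165]=0;bed[240:]=0
r=cv2.minAreaRect(np.argwhere(bed)[:,::-1].astype(np.float32));print(r)
b=plane(t,cv2.boxPoints(r),.02);print("bed",b.round(4).tolist())
for x0,x1,y0,y1 in [(355,480,155,235)]:
    q=P[y0:y1,x0:x1].reshape(-1,3);q=q[q[:,2]>.008];print("rack",q.min(0),q.max(0))
E
```

```text
ink [268.32857143 225.77142857] [[0.49260008 0.06138631 0.005     ]] 70
rect [[0.5417, 0.1317, 0.005], [0.564, -0.104, 0.005], [0.4556, -0.1127, 0.005], [0.4336, 0.1203, 0.005]] [0.49873242 0.00883902 0.005     ] [0.23675187 0.10866523 0.23398423]
bar z [0.02321395 0.04033784 0.04386514]
bar top (119, 3) [ 0.50519958 -0.04636546  0.04881597] [ 0.41469557 -0.07883794  0.03400713] [0.51436047 0.01221217 1.02473514]
red [136.26995305 193.657277  ] [[0.54884383 0.35691064 0.163     ]] [0.16053071 0.16515079 0.16791543] 426
red side [245.68  137.992] [[0.54624781 0.34721761 0.163     ]] [0.15538474 0.16444692 0.16787987]
((161.0, 202.5), (45.0, 74.0), 90.0)
bed [[0.6077, 0.4504, 0.02], [0.6096, 0.2492, 0.02], [0.4905, 0.2441, 0.02], [0.487, 0.4425, 0.02]]
rack [ 0.41469557 -0.40577787  0.00801237] [0.67789711 0.01221217 1.02473514]
```

View pics/crop.png

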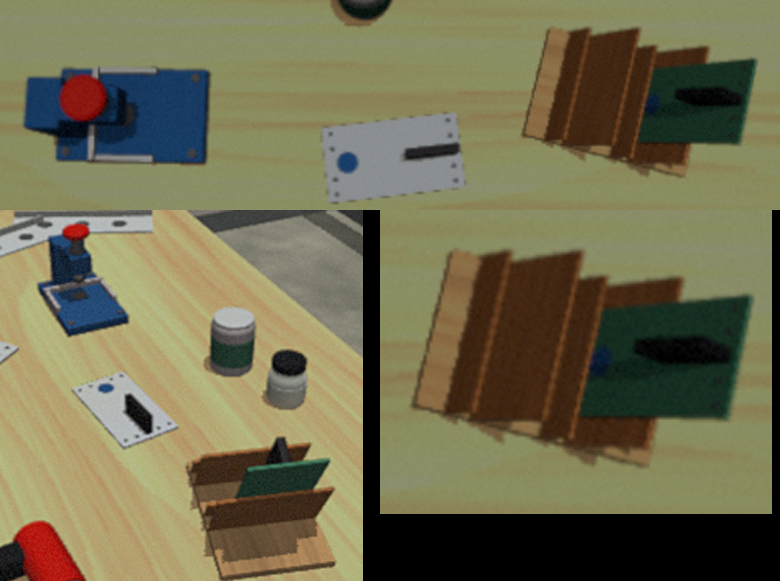

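The crop confirms it: the small panel has its ink spot at left (268,226) and its bar at right (311,221), next to the smaller-size outline. The press opens to the right, and the rack's empty front slot lies at about (385,190). Next come refined poses.

```bash
python3 - <<'E'
from h import *
from bench import camera
t=dict(np.load("top0.npz"));s=dict(np.load("side0.npz"))
H=hsv(t);h,S,V=[H[...,i].astype(int) for i in range(3)];P=cloud(t)
print("S plate",S[205:245,280:296].mean(),V[205:245,280:296].mean(),"wood",S[260:270,280:300].mean())
pl=(S<45)&(V>90);pl[:195]=0;pl[255:]=0;pl[:,:245]=0;pl[:,335:]=0
pts=np.argwhere(blob(pl,(245,195,335,255)))[:,::-1].astype(np.float32)
W=plane(t,pts,.005)[:,:2].astype(np.float32)
r=cv2.minAreaRect(W*1000);print("panel rect mm",r)
bar=blob(V<60,(285,210,335,235));y,x=np.nonzero(bar);q=P[bar];k=(q[:,2]>.036)&(q[:,2]<.046)
Wb=plane(t,np.c_[x,y][k],.041)[:,:2];print("bar",cv2.minAreaRect((Wb*1000).astype(np.float32)),Wb.mean(0))
# side view bar / ink
Hs=hsv(s);hs,Ss,Vs=[Hs[...,i].astype(int) for i in range(3)]
ik=blob((hs>95)&(hs<125)&(Ss>110),(250,225,285,245));yy,xx=np.nonzero(ik);print("ink side",plane(s,[xx.mean(),yy.mean()],.005))
# press bed
blue=(h>95)&(h<125)&(S>120);bed=blue&(abs(P[...,2]-.02)<.006);bed[:,:100]=0;bed[:,210:]=0;bed[:165]=0;bed[240:]=0
y,x=np.nonzero(bed);Wp=plane(t,np.c_[x,y],.02)[:,:2]
print("bed rect",cv2.minAreaRect((Wp*1000).astype(np.float32)))
# front edge (right) and long edges line fits
def fit(p): vx,vy,x0,y0=cv2.fitLine(p.astype(np.float32),cv2.DIST_HUBER,0,.01,.01).ravel();return np.degrees(np.arctan2(vy,vx)),x0,y0
fr=np.array([[x[y==v].max()+.5,v] for v in range(186,222)]);print("front",fit(plane(t,fr,.02)[:,:2]))
for nm,f in(("hiy",np.max),("loy",np.min)):
    e=np.array([[u,f(y[x==u])] for u in range(175,196)]);print(nm,fit(plane(t,e,.02)[:,:2]))
# fences : light pixels with z .03 
fe=(S<70)&(V>110)&(abs(P[...,2]-.03)<.008);fe[:,:115]=0;fe[:,200:]=0;fe[:170]=0;fe[235:]=0
y,x=np.nonzero(fe);Wf=plane(t,np.c_[x,y],.03);print("fence n",len(y),Wf.min(0),Wf.max(0))
# rack plane: back board front face pts
print("rack z rows")
wood=P[155:235,352:480]
for v in (175,190,205):
    print(v,[(u,*(P[v,u]*1000).round().astype(int)) for u in range(354,432,4)])
E
```

```text
S plate 14.51875 144.6 wood 92.875
panel rect mm ((500.15765380859375, 1.8844070434570312), (100.03185272216797, 181.00779724121094), 7.605300426483154)
bar ((506.0101318359375, -47.04591369628906), (11.233107566833496, 64.7862777709961), 7.2157673835754395) [ 0.50607536 -0.04685955]
ink side [[0.49067812 0.06107494 0.005     ]]
bed rect ((548.86279296875, 346.2015380859375), (119.65460205078125, 196.8380889892578), 0.5306828618049622)
front (np.float32(-0.48666862), np.float32(0.53779805), np.float32(0.24821563))
hiy (np.float32(-89.02587), np.float32(0.48984113), np.float32(0.28247505))
loy (np.float32(86.926025), np.float32(0.60763276), np.float32(0.283414))
fence n 189 [0.48825696 0.31528711 0.03      ] [0.61212946 0.39993047 0.03      ]
rack z rows
175 [(354, np.int64(633), np.int64(-165), np.int64(-1)), (358, np.int64(633), np.int64(-176), np.int64(0)), (362, np.int64(634), np.int64(-187), np.int64(-3)), (366, np.int64(631), np.int64(-195), np.int64(12)), (370, np.int64(631), np.int64(-206), np.int64(12)), (374, np.int64(631), np.int64(-216), np.int64(12)), (378, np.int64(629),
[... 2095 characters left out ...]
64(-216), np.int64(55)), (382, np.int64(549), np.int64(-232), np.int64(29)), (386, np.int64(547), np.int64(-240), np.int64(42)), (390, np.int64(545), np.int64(-246), np.int64(57)), (394, np.int64(544), np.int64(-252), np.int64(70)), (398, np.int64(542), np.int64(-258), np.int64(87)), (402, np.int64(540), np.int64(-264), np.int64(98)), (406, np.int64(550), np.int64(-295), np.int64(28)), (410, np.int64(549), np.int64(-302), np.int64(40)), (414, np.int64(547), np.int64(-308), np.int64(54)), (418, np.int64(549), np.int64(-323), np.int64(40)), (422, np.int64(547), np.int64(-329), np.int64(52)), (426, np.int64(546), np.int64(-334), np.int64(66)), (430, np.int64(544), np.int64(-339), np.int64(80))]
```

```bash
python3 - <<'E'
from h import *
t=dict(np.load("top0.npz"));s=dict(np.load("side0.npz"))
H=hsv(t);h,S,V=[H[...,i].astype(int) for i in range(3)];P=cloud(t)
fe=(S<70)&(V>110)&(abs(P[...,2]-.03)<.008);fe[:,:115]=0;fe[:,200:]=0;fe[:170]=0;fe[235:]=0
y,x=np.nonzero(fe);W=plane(t,np.c_[x,y],.03)[:,:2]
def fit(p): vx,vy,x0,y0=cv2.fitLine(p.astype(np.float32),cv2.DIST_HUBER,0,.001,.001).ravel();return np.degrees(np.arctan2(vy,vx)),x0,y0
a=W[(W[:,1]<.375)&(W[:,0]>.59)];b=W[(W[:,1]<.375)&(W[:,0]<.51)];e=W[(W[:,1]>.38)&(W[:,0]>.515)&(W[:,0]<.60)]
for nm,p in(("+x fence",a),("-x fence",b),("end",e)): print(nm,len(p),fit(p),p.min(0),p.max(0))
# rack: board plane by RANSAC-ish selection
q=P[150:240,352:432].reshape(-1,3);q=q[(q[:,2]>.022)&(q[:,2]<.11)]
c=np.array([.59,-.243,.031]);ya=np.radians(-90-13)
for it in range(12):
    R=np.array([[np.cos(ya),-np.sin(ya)],[np.sin(ya),np.cos(ya)]])
    n=np.r_[-np.cos(np.radians(25))*R[:,0],np.sin(np.radians(25))]
    d=(q-c)@n; k=abs(d)<(.006 if it<5 else .003)
    m=q[k];c=m.mean(0);w,v=np.linalg.eigh(np.cov((m-c).T));nn=v[:,0]*np.sign(v[2,0])
    ya=np.arctan2(-nn[1],-nn[0])
R=np.array([[np.cos(ya),-np.sin(ya)],[np.sin(ya),np.cos(ya)]])
print("board n",nn,"tilt",90-np.degrees(np.arccos(nn[2])),"yaw",np.degrees(ya),len(m),c)
L=(m[:,:2]-c[:2])@R
print("along y",np.percentile(L[:,1],[0,1,99,100]), "z",m[:,2].min(),m[:,2].max())
mid=(np.percentile(L[:,1],.5)+np.percentile(L[:,1],99.5))/2
up=np.r_[np.sin(np.radians(25))*R[:,0],np.cos(np.radians(25))]
sl=c+up*((.012-c[2])/up[2]);sl[:2]+=R[:,1]*mid;print("slot",sl)
# front base edge
f=P[150:240,352:385].reshape(-1,3);f=f[abs(f[:,2]-.012)<.003];F=(f[:,:2]-sl[:2])@R;print("base front x (exp -50)",np.percentile(F[:,0],[1,2,5]),"y",np.percentile(F[:,1],[2,98]))
E
```

```text
+x fence 58 (np.float32(-89.61254), np.float32(0.60933036), np.float32(0.34863546)) [0.60643309 0.31597796] [0.61212946 0.37278517]
-x fence 52 (np.float32(87.51792), np.float32(0.4914768), np.float32(0.3379849)) [0.48825696 0.31528711] [0.49529109 0.3741031 ]
end 6 (np.float32(-1.9002997), np.float32(0.53048986), np.float32(0.39583063)) [0.51584707 0.39363863] [0.59819818 0.39943723]
board n [0.21175902 0.88488746 0.41488831] tilt 24.512283008288534 yaw -103.45813816343976 1317 [ 0.58597279 -0.25953034  0.06595702]
along y [-0.07391441 -0.07346375  0.0746642   0.0776963 ] z 0.022046483919285098 0.1054666880069639
slot [ 0.59277507 -0.23528718  0.012     ]
base front x (exp -50) [-0.0500097  -0.04964858 -0.04896283] y [-0.07362374  0.07301625]
```

Request:
carry_out([
  [[0.014,-0.038,0,0,0,-0.1,1],[0.028,-0.076,0,0,0,-0.2,1],[0.042,-0.114,0,0,0,-0.3,1],[0.056,-0.152,0,0,0,-0.4,1],[0.07,-0.19,0,0,0,-0.5,1]],
])

```text
time_s: 0.52
eef_pos: [0.3063, 0.3324, 0.2308]
eef_rot: [-0.0, 0.447, 0.894, -0.0]
wrist_force: [0.6, 0.2, 0.5]
opening: 0.996
grasp_force: 0.0
```

Request:
carry_out([
  [[0.014,-0.038,0,0,0,-0.1,1],[0.028,-0.076,0,0,0,-0.2,1],[0.042,-0.114,0,0,0,-0.3,1],[0.056,-0.152,0,0,0,-0.4,1],[0.07,-0.19,0,0,0,-0.517,1]],
])

```text
time_s: 0.93
eef_pos: [0.3764, 0.1424, 0.2312]
eef_rot: [0.0, 0.661, 0.75, 0.0]
wrist_force: [1.0, -0.2, -0.3]
opening: 1.002
grasp_force: 0.0
```

Request:
carry_out([
  [[0.014,-0.03,0,0.1,0.013,0,1],[0.028,-0.06,0,0.2,0.026,0,1],[0.042,-0.09,0,0.3,0.039,0,1],[0.056,-0.12,0,0.4,0.052,0,1],[0.07,-0.15,0,0.519,0.067,0,1]],
])

```text
time_s: 1.35
eef_pos: [0.4473, -0.0079, 0.2325]
eef_rot: [-0.194, 0.637, 0.726, 0.174]
wrist_force: [2.0, 1.5, -0.3]
opening: 1.002
grasp_force: 0.0
```

Request:
carry_out([
  [[0.02,-0.02,-0.02,0,0,0,1],[0.04,-0.04,-0.05,0,0,0,1],[0.064,-0.072,-0.08,0,0,0,1],[0.064,-0.072,-0.11,0,0,0,1],[0.064,-0.072,-0.129,0,0,0,1]],
])

```text
time_s: 1.77
eef_pos: [0.5102, -0.0796, 0.0985]
eef_rot: [-0.195, 0.638, 0.725, 0.171]
wrist_force: [-1.1, 0.5, -0.2]
opening: 0.999
grasp_force: 0.0
```

```bash
cat >> h.py <<'E'
from scipy.spatial.transform import Rotation as Ro
def tool(o):
    q=o["eef_rot"]; return Ro.from_quat([q[1],q[2],q[3],q[0]])
E
python3 - <<'E'
from h import *
from bench import *
o=get_obs();M=tool(o).as_matrix();print(o["eef_pos"],o["q"].round(3));print(M.round(3),np.degrees(np.arctan2(M[1,1],M[0,1])))
s=camera("side");cv2.imwrite("pics/s1.png",cv2.resize(s["pixels"][150:300,180:380],None,fx=2.5,fy=2.5)[:,:,::-1])
E
```

```text
[ 0.51024551 -0.07957456  0.0984613 ] [-0.625  0.411  1.707  0.378  1.413 -0.886]
[[-0.109  0.992 -0.065]
 [ 0.859  0.127  0.497]
 [ 0.501 -0.002 -0.866]] 7.297941740222854
```

Request:
carry_out([
  [[-0.002,0.015,-0.026,0,0,0,1],[-0.004,0.03,-0.052,0,0,0,1],[-0.0055,0.042,-0.073,0,0,0,1],[-0.0065,0.05,-0.085,0,0,0,1],[-0.0065,0.05,-0.085,0,0,0,1]],
])

```text
time_s: 2.23
eef_pos: [0.5013, -0.025, 0.0155]
eef_rot: [-0.197, 0.637, 0.726, 0.17]
wrist_force: [-1.2, -0.2, -0.7]
opening: 0.999
grasp_force: 0.0
```

Request:
carry_out([
  [[0,0,0,0,0,0,0.4],[0,0,0,0,0,0,0],[0,0,0,0,0,0,0],[0,0,0,0,0,0,0],[0,0,0,0,0,0,0]],
])

```text
time_s: 2.65
eef_pos: [0.5047, -0.0287, 0.0182]
eef_rot: [-0.193, 0.637, 0.726, 0.171]
wrist_force: [-0.8, 0.2, -0.3]
opening: 0.298
grasp_force: 0.0
```

Request:
carry_out([
  [[0,0,0,0,0,0,0],[0,0,0,0,0,0,0],[0,0,0,0,0,0,0],[0,0,0,0,0,0,0],[0,0,0,0,0,0,0]],
])

```text
time_s: 3.07
eef_pos: [0.5045, -0.0286, 0.0179]
eef_rot: [-0.193, 0.637, 0.726, 0.171]
wrist_force: [-0.2, -2.8, 5.9]
opening: 0.128
grasp_force: 60.3
```

Request:
carry_out([
  [[0,0,0.01,0,0,0,0],[0,0,0.025,0,0,0,0],[0,0,0.045,0,0,0,0],[0,0.02,0.06,0,0,-0.03,0],[0.01,0.05,0.06,0,0,-0.06,0]],
])

```text
time_s: 3.48
eef_pos: [0.5154, 0.0202, 0.08]
eef_rot: [-0.187, 0.66, 0.706, 0.177]
wrist_force: [2.0, 0.3, -3.1]
opening: 0.128
grasp_force: 59.1
```

Request:
carry_out([
  [[0.01,0.04,0,0,0,-0.03,0],[0.02,0.08,0,0,0,-0.062,0],[0.03,0.115,0,0,0,-0.062,0],[0.035,0.14,0,0,0,-0.062,0],[0.035,0.14,0,0,0,-0.062,0]],
])

```text
time_s: 3.9
eef_pos: [0.5478, 0.167, 0.0776]
eef_rot: [-0.185, 0.679, 0.687, 0.182]
wrist_force: [0.1, 0.2, -3.3]
opening: 0.122
grasp_force: 59.1
```

```bash
python3 - <<'E'
from h import *
from bench import *
o=get_obs();M=tool(o).as_matrix();print(o["eef_pos"],o["q"].round(3),np.degrees(np.arctan2(M[1,1],M[0,1])),o["wrist_force"])
s=camera("side");t=camera("top")
np.savez("top2.npz",**t);np.savez("side2.npz",**s)
a=cv2.resize(s["pixels"][110:260,170:370],None,fx=2,fy=2);b=cv2.resize(t["pixels"][150:260,100:300],None,fx=2,fy=2)
im=np.zeros((300,800,3),np.uint8);im[:,:400]=a;im[:220,400:]=b
cv2.imwrite("pics/s2.png",im[:,:,::-1])
H=hsv(t);P=cloud(t)
m=(H[...,1]<50)&(H[...,2]>90)&(P[...,2]>.035)&(P[...,2]<.09)&(P[...,1]<.33);m=blob(m,(100,150,330,260))
p=P[m];c=p.mean(0);w,v=np.linalg.eigh(np.cov((p-c).T));n=v[:,0]*np.sign(v[2,0]);print("plate",len(p),c,"n",n.round(4))
L=cv2.minAreaRect((p[:,:2]*1000).astype(np.float32));print(L)
ink=blob((H[...,0]>95)&(H[...,0]<125)&(H[...,1]>110)&(P[...,2]>.045)&(P[...,1]<.3),(195,150,280,260));print("ink",ink.sum(),P[ink].mean(0))
E
```

```text
[0.54776428 0.16696733 0.0775624 ] [-0.203  0.387  1.796  0.566  1.149 -0.503] 0.7273295012904368 [ 0.06989372  0.22517542 -3.26383495]
plate 1710 [0.54691719 0.22370844 0.06392671] n [0.0016 0.0029 1.    ]
((547.345703125, 217.93954467773438), (99.35692596435547, 135.63644409179688), 1.0825177431106567)
ink 2 [0.5486818  0.24416029 0.06395505]
```

View pics/s2.png

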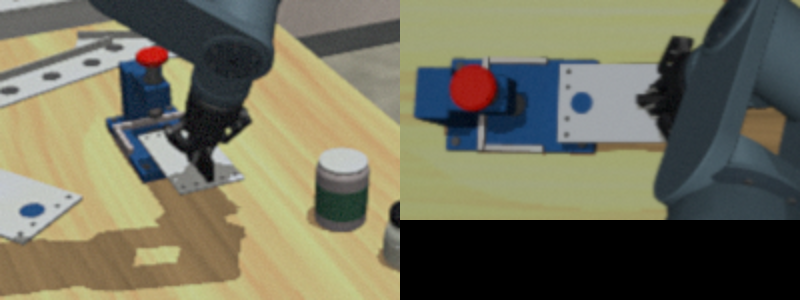

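The panel is held level (top view: its leading edge is at about the bed front, ink at (245,201)), square with the press and just in front of the fences. I'll lower it, slide it in and seat it.

Request:
carry_out([
  [[0.001,0,-0.01,0,0,-0.005,0],[0.002,0,-0.022,0,0,-0.005,0],[0.002,0.01,-0.022,0,0,-0.005,0],[0.002,0.03,-0.022,0,0,-0.005,0],[0.002,0.05,-0.022,0,0,-0.005,0]],
])

```text
time_s: 4.42
eef_pos: [0.5507, 0.2117, 0.0542]
eef_rot: [-0.184, 0.683, 0.683, 0.183]
wrist_force: [-0.2, 0.2, -2.4]
opening: 0.126
grasp_force: 59.2
```

Request:
carry_out([
  [[0,0.018,0,0,0,0,0],[0,0.034,0,0,0,0,0],[0,0.045,0,0,0,0,0],[0,0.049,0,0,0,0,0],[0,0.049,0,0,0,0,0]],
])

```text
time_s: 4.83
eef_pos: [0.5504, 0.2617, 0.0548]
eef_rot: [-0.183, 0.682, 0.684, 0.183]
wrist_force: [0.1, -0.2, -2.3]
opening: 0.129
grasp_force: 59.1
```

```bash
cat > look.py <<'E'
from h import *
from bench import *
import sys
o=get_obs();M=tool(o).as_matrix();print(o["eef_pos"],np.degrees(np.arctan2(M[1,1],M[0,1])),o["wrist_force"])
s=camera("side");t=camera("top")
a=cv2.resize(s["pixels"][110:260,170:370],None,fx=2,fy=2);b=cv2.resize(t["pixels"][160:240,100:230],None,fx=3,fy=3)
im=np.zeros((300,800,3),np.uint8);im[:,:400]=a;im[:240,400:790]=b
cv2.imwrite(sys.argv[1],im[:,:,::-1])
H=hsv(t);P=cloud(t)
m=(H[...,1]<50)&(H[...,2]>90)&(P[...,2]>.015)&(P[...,2]<.06)&(P[...,1]<.31)&(P[...,1]>.2);m=blob(m,(100,150,230,260))
p=P[m];c=p.mean(0);print("plate",len(p),c)
ys=np.nonzero(m);cols=np.unique(ys[1]);e=[]
for f in(np.min,np.max):
    q=np.array([[u,f(ys[0][ys[1]==u])] for u in cols]);w=plane(t,q,c[2]);w=w[(w[:,1]>.22)&(w[:,1]<.305)];e.append((np.median(w[:,0]),np.degrees(np.polyfit(w[:,1],w[:,0],1)[0])))
print("side edges x, slope",e,np.mean([k[0] for k in e]))
E
python3 look.py pics/s3.png
```

```text
[0.55039893 0.26169059 0.05483711] 0.20962312068402653 [ 0.08585946 -0.15436602 -2.3188884 ]
plate 591 [0.5512725  0.28864444 0.04166374]
side edges x, slope [(np.float64(0.5997126943996443), np.float64(-0.5960266056879466)), (np.float64(0.5035234726665362), np.float64(-36.84535506577899))] 0.5516180835330902
```

View pics/s3.png

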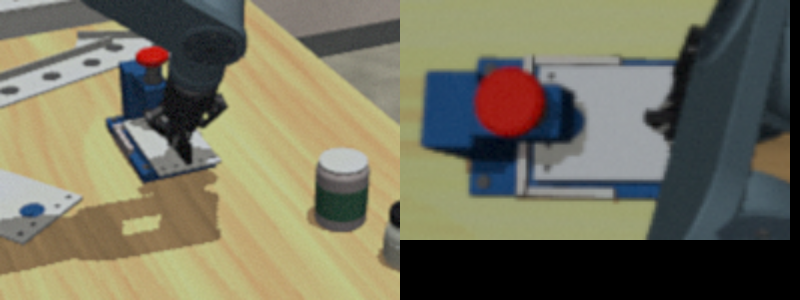

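Panel is in under the punch, its edge (crop 530) just short of the end fence (527), between the side fences (rows 60 and 190). I'll lower it.

Request:
carry_out([
  [[0,0,-0.005,0,0,0,0],[0,0,-0.01,0,0,0,0],[0,0,-0.014,0,0,0,0],[0,0,-0.0165,0,0,0,0],[0,0,-0.0165,0,0,0,0]],
])

```text
time_s: 5.35
eef_pos: [0.5508, 0.2608, 0.0383]
eef_rot: [-0.183, 0.682, 0.684, 0.183]
wrist_force: [0.0, 0.2, -2.9]
opening: 0.131
grasp_force: 59.1
```

```bash
python3 look.py pics/s4.png
```

```text
[0.55077093 0.26077042 0.03826685] 0.13116196455641166 [ 0.04069569  0.23402133 -2.94260044]
plate 597 [0.55074004 0.28809987 0.02546768]
side edges x, slope [(np.float64(0.6001443635617169), np.float64(-0.6088489907762341)), (np.float64(0.5024619179932157), np.float64(-38.55450730875841))] 0.5513031407774662
```

Request:
carry_out([
  [[0,0,0,0,0,0,0.6],[0,0,0,0,0,0,0.6],[0,0,0,0,0,0,0.6],[0,0,0,0,0,0,0.6],[0,0,0,0,0,0,0.6]],
])

```text
time_s: 5.87
eef_pos: [0.5511, 0.2612, 0.039]
eef_rot: [-0.183, 0.682, 0.684, 0.183]
wrist_force: [0.9, -0.8, -0.7]
opening: 0.595
grasp_force: 0.0
```

Request:
carry_out([
  [[0,-0.01,0.017,0,0,0,0.6],[0,-0.025,0.043,0,0,0,0.6],[0,-0.04,0.069,0,0,0,0.6],[0,-0.055,0.095,0,0,0,0.6],[0,-0.07,0.121,0,0,0,0.6]],
])

```text
time_s: 6.28
eef_pos: [0.5507, 0.1906, 0.161]
eef_rot: [-0.183, 0.682, 0.684, 0.183]
wrist_force: [0.7, -0.0, -0.8]
opening: 0.6
grasp_force: 0.0
```

```bash
python3 look.py pics/s5.png
```

```text
[0.55067451 0.19059231 0.16103351] 0.17168294954519292 [ 0.70746058 -0.02454574 -0.77338224]
plate 1278 [0.551325   0.26113767 0.02480467]
side edges x, slope [(np.float64(0.6005551446833887), np.float64(-0.6229357130873299)), (np.float64(0.5026487726794223), np.float64(-0.9227477469624811))] 0.5516019586814055
```

View pics/s5.png

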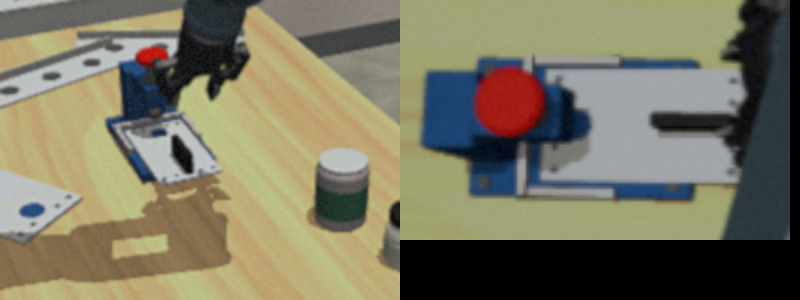

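Panel lies flat (top face about 0.025 m) between the fences, bar at crop (692,120), inked end (545,120) under the punch. Next is the plunger.

Request:
carry_out([
  [[0,0,0.03,-0.1,0,0,0],[0,0,0.06,-0.2,0,0,0],[0,0,0.06,-0.3,0,0,0],[0,0.02,0.06,-0.4,0,0,0],[-0.001,0.05,0.06,-0.52,0,0,0]],
])

```text
time_s: 6.8
eef_pos: [0.5515, 0.2396, 0.2213]
eef_rot: [0.002, 0.708, 0.707, 0.001]
wrist_force: [2.0, 0.3, 0.1]
opening: -0.001
grasp_force: 0.0
```

Request:
carry_out([
  [[-0.001,0.03,0,0,0,0,0],[-0.001,0.06,0,0,0,0,0],[-0.001,0.09,0,0,0,0,0],[-0.001,0.116,0,0,0,0,0],[-0.001,0.116,0,0,0,0,0]],
])

```text
time_s: 7.22
eef_pos: [0.5472, 0.3621, 0.2185]
eef_rot: [-0.003, 0.704, 0.71, 0.001]
wrist_force: [0.5, -0.9, -0.2]
opening: 0.0
grasp_force: 0.0
```

```bash
python3 - <<'E'
from h import *
from bench import *
o=get_obs();M=tool(o).as_matrix();print(o["eef_pos"],M[:,2].round(3),o["opening"],o["wrist_force"])
t=dict(np.load("top0.npz"));
for u in (146.5,147.7): print(plane(t,[u,200],.025))
E
```

```text
[0.54723786 0.36212468 0.21854331] [-0.002  0.005 -1.   ] 4.276755495054671e-05 [ 0.45891855 -0.88222094 -0.18506465]
[[0.55373931 0.38327444 0.025     ]]
[[0.5537807  0.38002772 0.025     ]]
```

Request:
carry_out([
  [[0,0,-0.02,0,0,0,0],[0,0,-0.04,0,0,0,0],[0,0,-0.05,0,0,0,0],[0,0,-0.06,0,0,0,0],[0,0,-0.068,0,0,0,0]],
])

```text
time_s: 7.63
eef_pos: [0.5478, 0.3567, 0.1512]
eef_rot: [-0.002, 0.706, 0.708, -0.0]
wrist_force: [-6.4, -2.2, 8.8]
opening: 0.002
grasp_force: 4.5
```

Request:
carry_out([
  [[0,0,-0.004,0,0,0,0],[0,0,-0.008,0,0,0,0],[0,0,-0.012,0,0,0,0],[0,0,-0.014,0,0,0,0],[0,0,-0.014,0,0,0,0]],
])

```text
time_s: 8.05
eef_pos: [0.5479, 0.3567, 0.1388]
eef_rot: [-0.002, 0.706, 0.708, -0.0]
wrist_force: [-9.6, -2.4, 11.5]
opening: -0.004
grasp_force: 6.0
```

Request:
carry_out([
  [[0,0,-0.001,0,0,0,0],[0,0,-0.002,0,0,0,0],[0,0,-0.002,0,0,0,0],[0,0,-0.002,0,0,0,0],[0,0,-0.002,0,0,0,0]],
])

```text
time_s: 8.47
eef_pos: [0.548, 0.3568, 0.138]
eef_rot: [-0.002, 0.706, 0.708, 0.0]
wrist_force: [-10.7, -3.8, 14.3]
opening: 0.002
grasp_force: 7.5
```

```bash
python3 look.py pics/s6.png
```

```text
[0.54800168 0.35675151 0.13802197] 0.16934481950584468 [-10.69638279  -3.7946222   14.30935062]
plate 1389 [0.55114059 0.25619483 0.02476716]
side edges x, slope [(np.float64(0.6005329950052248), np.float64(-0.6129210416392912)), (np.float64(0.5028229034301608), np.float64(-0.9271954609418014))] 0.5516779492176929
```

Request:
carry_out([
  [[0,0,-0.001,0,0,0,0],[0,0,-0.0015,0,0,0,0],[0,0,-0.0015,0,0,0,0],[0,0,-0.0015,0,0,0,0],[0,0,-0.0015,0,0,0,0]],
])

```text
time_s: 8.98
eef_pos: [0.548, 0.3568, 0.1379]
eef_rot: [-0.002, 0.706, 0.708, 0.0]
wrist_force: [-14.8, -5.5, 21.9]
opening: 0.003
grasp_force: 11.2
```

Request:
carry_out([
  [[0,0,0.015,0,0,0,0],[0,0,0.03,0,0,0,0],[0,0,0.05,0,0,0,0],[0,0,0.07,0,0,0,0],[0,0,0.086,0,0,0,0]],
])

```text
time_s: 9.4
eef_pos: [0.5495, 0.3569, 0.2222]
eef_rot: [-0.001, 0.706, 0.708, 0.002]
wrist_force: [-0.1, -0.3, -0.8]
opening: -0.005
grasp_force: 0.0
```

Request:
carry_out([
  [[0.001,-0.03,0,0,0,0,0.6],[0.001,-0.06,0,0.1,0,0,0.6],[0.001,-0.1,0,0.2,0,0,0.6],[0.001,-0.14,0,0.3,0,0,0.6],[0.001,-0.166,0,0.4,0,0,0.6]],
])

```text
time_s: 9.82
eef_pos: [0.5505, 0.1885, 0.2216]
eef_rot: [-0.141, 0.692, 0.694, 0.145]
wrist_force: [1.0, -0.6, -0.6]
opening: 0.598
grasp_force: 0.0
```

Request:
carry_out([
  [[0,0,-0.03,0.06,0,0,0.6],[0,0,-0.06,0.12,0,0,0.6],[0,0,-0.06,0.12,0,0,0.6],[0,0,-0.06,0.12,0,0,0.6],[0,0,-0.06,0.12,0,0,0.6]],
])

```text
time_s: 10.23
eef_pos: [0.5508, 0.1914, 0.1618]
eef_rot: [-0.182, 0.682, 0.684, 0.183]
wrist_force: [0.2, -0.0, 0.3]
opening: 0.601
grasp_force: 0.0
```

```bash
python3 look.py pics/s7.png;  python3 - <<'E'
from h import *
from bench import *
o=get_obs();M=tool(o).as_matrix();print(M.round(3))
t=camera("top");H=hsv(t);P=cloud(t)
red=blob(((H[...,0]<8)|(H[...,0]>172))&(H[...,1]>150),(110,170,165,220));print("head z",np.percentile(P[red][:,2],95))
b=blob((P[...,2]>.05)&(P[...,2]<.068)&(H[...,2]<70)&(P[...,1]>.2)&(P[...,1]<.31),(170,170,230,230));print("bar",b.sum(),P[b].mean(0),P[b].min(0),P[b].max(0))
E
```

```text
[0.55081059 0.19135099 0.16180801] 0.17194591114037755 [ 0.15790004 -0.04014393  0.30410104]
plate 1225 [0.55158288 0.26312598 0.0247597 ]
side edges x, slope [(np.float64(0.6005635027296058), np.float64(-0.6229357130873572)), (np.float64(0.5026955075236068), np.float64(-0.9133827633387019))] 0.5516295051266062
[[-0.007  1.     0.002]
 [ 0.867  0.005  0.499]
 [ 0.499  0.005 -0.867]]
head z 0.16789145166424385
bar 132 [0.55066338 0.2402693  0.05987606] [0.54554454 0.20621018 0.05251658] [0.55619911 0.27469988 0.06548859]
```

Request:
carry_out([
  [[0,0.02,-0.035,0,0,0,0.6],[0,0.04,-0.07,0,0,0,0.6],[0,0.058,-0.102,0,0,0,0.6],[0,0.0695,-0.1225,0,0,0,0.6],[0,0.0695,-0.1225,0,0,0,0.6]],
])

```text
time_s: 10.8
eef_pos: [0.5463, 0.2636, 0.0346]
eef_rot: [-0.185, 0.681, 0.685, 0.18]
wrist_force: [-1.1, 0.0, -0.6]
opening: 0.597
grasp_force: 0.0
```

Request:
carry_out([
  [[0,0,0,0,0,0,0.3],[0,0,0,0,0,0,0],[0,0,0,0,0,0,0],[0,0,0,0,0,0,0],[0,0,0,0,0,0,0]],
])

```text
time_s: 11.22
eef_pos: [0.5521, 0.2601, 0.0404]
eef_rot: [-0.182, 0.682, 0.684, 0.185]
wrist_force: [-0.3, -0.5, 7.1]
opening: 0.127
grasp_force: 60.3
```

Request:
carry_out([
  [[0,0,0,0,0,0,0],[0,0,0,0,0,0,0],[0,0,0.005,0,0,0,0],[0,0,0.011,0,0,0,0],[0,0,0.017,0,0,0,0]],
])

```text
time_s: 11.63
eef_pos: [0.5498, 0.2602, 0.0553]
eef_rot: [-0.183, 0.682, 0.684, 0.183]
wrist_force: [-0.5, 0.2, -3.0]
opening: 0.129
grasp_force: 59.0
```

Request:
carry_out([
  [[0,-0.02,0,0,0,0,0],[0,-0.045,0,0,0,0,0],[0,-0.075,0,0,0,0,0],[0,-0.105,0.01,0,0,0,0],[0,-0.13,0.04,0,0,0,0]],
])

```text
time_s: 12.05
eef_pos: [0.5467, 0.1292, 0.0918]
eef_rot: [-0.186, 0.683, 0.683, 0.18]
wrist_force: [0.4, -0.2, -3.4]
opening: 0.129
grasp_force: 59.1
```

Request:
carry_out([
  [[0,-0.01,0.04,0,0,0,0],[0,-0.02,0.08,0,0,0,0],[0,-0.02,0.11,0,0,0,0],[0,-0.02,0.12,0,0,0,0],[0,-0.02,0.12,0,0,0,0]],
])

```text
time_s: 12.47
eef_pos: [0.5517, 0.11, 0.2182]
eef_rot: [-0.18, 0.682, 0.685, 0.184]
wrist_force: [0.4, -0.1, -2.6]
opening: 0.123
grasp_force: 59.2
```

```bash
python3 - <<'E'
from h import *
from bench import *
t=camera("top");s=camera("side");o=get_obs();R=tool(o);M=R.as_matrix();p=o["eef_pos"];print(p,M.round(3).tolist(),o["wrist_force"],o["q"].round(2))
H=hsv(t);P=cloud(t)
m=(H[...,1]<50)&(H[...,2]>90)&(P[...,2]>.12)&(P[...,2]<.25);m=blob(m,(100,120,330,280))
q=P[m];c=q.mean(0);w,v=np.linalg.eigh(np.cov((q-c).T));n=v[:,0]*np.sign(v[2,0]);print("plate",len(q),c,n.round(4))
L=(q-p)@M;print("plate in tool frame min/max",L.min(0).round(4),L.max(0).round(4))
r=cv2.minAreaRect((q[:,:2]*1000).astype(np.float32));print(r)
E
```

```text
[0.54911473 0.11085281 0.21359991] [[-0.003, 1.0, -0.002], [0.866, 0.003, 0.499], [0.499, -0.0, -0.866]] [-0.10301811 -0.41095332 -3.20150257] [-0.3   0.19  1.72  0.5   1.42 -0.43]
plate 2416 [0.55093754 0.16739214 0.20271694] [-0.0091  0.0171  0.9998]
plate in tool frame min/max [-0.0239 -0.0464 -0.0292] [0.0984 0.0532 0.0723]
((552.2606811523438, 160.49490356445312), (98.80936431884766, 141.20448303222656), 0.7445441484451294)
```

```bash
cat > rack.py <<'E'
from h import *
from bench import *
o=get_obs();R=tool(o);p=o["eef_pos"]
sl=np.array([.5928,-.2353,.012]);ya=np.radians(-103.46);a=np.radians(25)
rx=np.array([np.cos(ya),np.sin(ya),0]);ez=np.array([0,0,1.])
n=-np.cos(a)*rx+np.sin(a)*ez;up=np.sin(a)*rx+np.cos(a)*ez
Rp=np.c_[-up,np.cross(n,-up),n]
Rrel=Ro.from_euler('y',-30,degrees=True).as_matrix()@np.diag([1.,-1,-1])  # tool in panel: z_tool=(.5,0,-.866)
if Rrel[0,2]<0: Rrel=Ro.from_euler('y',30,degrees=True).as_matrix()@np.diag([1.,-1,-1])
Rt=Rp@Rrel
def tcp(c,h): return sl+n*c+up*h+Rp@(np.array([-.030,0,.019])-np.array([.09,0,0]))
def turn(): return min(((Ro.from_matrix(Rt@np.diag(d))*R.inv()).as_rotvec() for d in([1,1,1],[-1,-1,1])),key=np.linalg.norm)
if __name__=="__main__":
    print("tcp",p.round(4),"q",o["q"].round(2),"F",o["wrist_force"].round(1),"turn",turn().round(4))
    for c,h in((.006,.14),(.006,.05),(.006,.0)): print(c,h,tcp(c,h).round(4),"shift",(tcp(c,h)-p).round(4))
E
python3 rack.py
```

```text
tcp [0.5491 0.1109 0.2136] q [-0.3   0.19  1.72  0.5   1.42 -0.43] F [-0.1 -0.4 -3.2] turn [-1.1287  0.1309 -0.2117]
0.006 0.14 [ 0.5725 -0.3201  0.2582] shift [ 0.0234 -0.431   0.0446]
0.006 0.05 [ 0.5814 -0.2831  0.1766] shift [ 0.0322 -0.394  -0.037 ]
0.006 0.0 [ 0.5863 -0.2626  0.1313] shift [ 0.0372 -0.3734 -0.0823]
```

Request:
carry_out([
  [[0.002,-0.03,0.015,-0.113,0.013,-0.021,0],[0.004,-0.06,0.03,-0.226,0.026,-0.042,0],[0.006,-0.09,0.045,-0.339,0.039,-0.063,0],[0.008,-0.12,0.06,-0.452,0.052,-0.084,0],[0.01,-0.15,0.075,-0.564,0.065,-0.106,0]],
])

```text
time_s: 12.98
eef_pos: [0.5591, -0.0401, 0.2881]
eef_rot: [0.002, 0.746, 0.665, -0.03]
wrist_force: [1.1, 0.1, -4.4]
opening: 0.126
grasp_force: 59.1
```

Request:
carry_out([
  [[0.002,-0.02,0,-0.113,0.013,-0.021,0],[0.004,-0.04,0,-0.226,0.026,-0.042,0],[0.006,-0.07,0,-0.339,0.039,-0.063,0],[0.008,-0.1,0,-0.452,0.052,-0.084,0],[0.008,-0.13,0,-0.564,0.065,-0.106,0]],
])

```text
time_s: 13.4
eef_pos: [0.5677, -0.1691, 0.2869]
eef_rot: [0.187, 0.747, 0.592, -0.238]
wrist_force: [-0.3, -0.1, -2.6]
opening: 0.129
grasp_force: 59.2
```

Request:
carry_out([
  [[0,0,0,0,0,0,0],[0,0,0,0,0,0,0],[0,0,0,0,0,0,0],[0,0,0,0,0,0,0],[0,0,0,0,0,0,0]],
])

```text
time_s: 13.82
eef_pos: [0.568, -0.1689, 0.2898]
eef_rot: [0.186, 0.749, 0.591, -0.235]
wrist_force: [-0.0, 0.2, -2.5]
opening: 0.125
grasp_force: 59.2
```

```bash
python3 rack.py
```

```text
tcp [ 0.568  -0.1689  0.2898] q [-0.18  0.26  1.51 -0.61  1.44  0.16] F [-0.   0.2 -2.5] turn [-0.0018  0.0022 -0.0017]
0.006 0.14 [ 0.5725 -0.3201  0.2582] shift [ 0.0045 -0.1512 -0.0316]
0.006 0.05 [ 0.5814 -0.2831  0.1766] shift [ 0.0134 -0.1142 -0.1132]
0.006 0.0 [ 0.5863 -0.2626  0.1313] shift [ 0.0183 -0.0937 -0.1585]
```

Request:
carry_out([
  [[0.001,-0.04,0,0,0,0,0],[0.002,-0.08,-0.005,0,0,0,0],[0.003,-0.12,-0.015,0,0,0,0],[0.0045,-0.151,-0.031,0,0,0,0],[0.0045,-0.151,-0.031,0,0,0,0]],
])

```text
time_s: 14.23
eef_pos: [0.5702, -0.3252, 0.2562]
eef_rot: [0.185, 0.75, 0.59, -0.236]
wrist_force: [-1.6, 1.0, -3.3]
opening: 0.126
grasp_force: 59.3
```

```bash
python3 rack.py; cat > lookr.py <<'E'
from rack import *
import sys
t=camera("top");s=camera("side")
a=cv2.resize(s["pixels"][190:370,260:440],None,fx=2.2,fy=2.2);b=cv2.resize(t["pixels"][140:250,340:480],None,fx=2.8,fy=2.8)
im=np.zeros((400,800,3),np.uint8);im[:a.shape[0],:a.shape[1]]=a;im[:b.shape[0],400:400+b.shape[1]]=b
cv2.imwrite(sys.argv[1],im[:,:,::-1])
# plate points (grey, unsaturated) in slot coords: along normal, rack y, along slope
ry=np.cross(ez,rx)
for nm,c in(("top",t),("side",s)):
    H=hsv(c);P=cloud(c);d=P-sl;D=np.stack([d@n,d@ry,d@up],-1)
    m=(H[...,1]<50)&(H[...,2]>70)&(abs(D[...,0])<.04)&(abs(D[...,1])<.09)&(D[...,2]>-.02)&(D[...,2]<.4)
    q=D[m]
    if len(q)>20:
        print(nm,len(q),"normal med",np.median(q[:,0]).round(4),"y",np.percentile(q[:,1],[1,99]).round(4),"slope",np.percentile(q[:,2],[1,99]).round(4))
        A=np.c_[q[:,1:],np.ones(len(q))];print("  fit normal = a*y+b*s+c",np.linalg.lstsq(A,q[:,0],rcond=None)[0].round(4))
E
python3 lookr.py pics/r1.png
```

```text
tcp [ 0.5702 -0.3252  0.2562] q [-0.42  0.33  1.49 -0.63  1.26 -0.01] F [-1.6  1.  -3.3] turn [-0.0014 -0.0009  0.0038]
0.006 0.14 [ 0.5725 -0.3201  0.2582] shift [0.0023 0.0051 0.002 ]
0.006 0.05 [ 0.5814 -0.2831  0.1766] shift [ 0.0112  0.0421 -0.0796]
0.006 0.0 [ 0.5863 -0.2626  0.1313] shift [ 0.0161  0.0627 -0.1249]
top 1300 normal med 0.0037 y [-0.0501  0.0487] slope [0.201  0.3194]
  fit normal = a*y+b*s+c [-0.0033 -0.0051  0.0053]
side 2146 normal med 0.0015 y [-0.0513  0.0464] slope [0.1412 0.3189]
  fit normal = a*y+b*s+c [-0.0101  0.0054  0.0006]
```

View pics/r1.png

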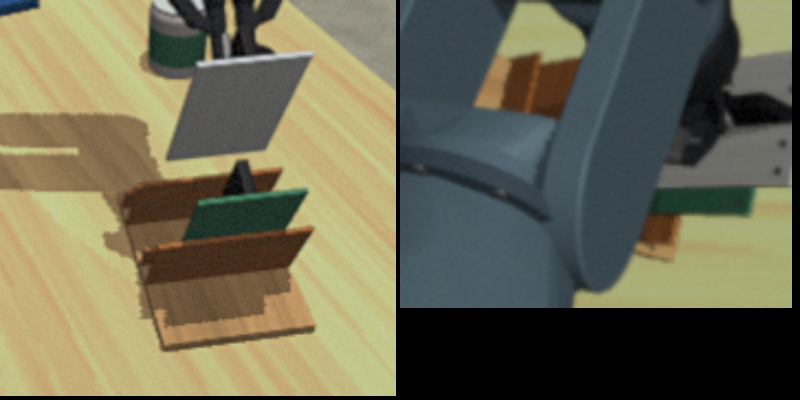

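Side view: the panel hangs square above the front slot (its bottom edge from (168,158) to (265,150)), parallel to the green one. Now I insert it.

Request:
carry_out([
  [[0.0003,0.0013,0.0006,0,0,0,0],[0.002,0.0083,-0.0145,0,0,0,0],[0.004,0.0177,-0.0356,0,0,0,0],[0.006,0.026,-0.0537,0,0,0,0],[0.008,0.0342,-0.0719,0,0,0,0]],
])

```text
time_s: 14.75
eef_pos: [0.5816, -0.2841, 0.1875]
eef_rot: [0.188, 0.748, 0.592, -0.234]
wrist_force: [0.2, 0.2, -2.9]
opening: 0.127
grasp_force: 59.4
```

Request:
carry_out([
  [[0.001,0.0041,-0.0091,0,0,0,0],[0.002,0.0082,-0.0181,0,0,0,0],[0.003,0.0123,-0.0272,0,0,0,0],[0.004,0.0164,-0.0363,0,0,0,0],[0.004,0.0164,-0.0363,0,0,0,0]],
])

```text
time_s: 15.17
eef_pos: [0.5841, -0.2686, 0.1489]
eef_rot: [0.186, 0.748, 0.592, -0.235]
wrist_force: [-1.3, -0.1, -3.4]
opening: 0.13
grasp_force: 59.4
```

```bash
python3 lookr.py pics/r2.png; python3 rack.py
```

```text
top 1085 normal med 0.0111 y [-0.0494  0.048 ] slope [0.0277 0.1974]
  fit normal = a*y+b*s+c [-0.0018  0.0005  0.0109]
side 1075 normal med 0.0063 y [-0.0502  0.0465] slope [0.086  0.1996]
  fit normal = a*y+b*s+c [-0.0063  0.0051  0.006 ]
tcp [ 0.5846 -0.2698  0.1507] q [-0.33  0.45  1.55 -0.67  1.16  0.19] F [ 0.2  0.6 -2.9] turn [-0.0005  0.0017 -0.0015]
0.006 0.14 [ 0.5725 -0.3201  0.2582] shift [-0.0121 -0.0504  0.1075]
0.006 0.05 [ 0.5814 -0.2831  0.1766] shift [-0.0032 -0.0134  0.0259]
0.006 0.0 [ 0.5863 -0.2626  0.1313] shift [ 0.0017  0.0072 -0.0194]
```

View pics/r2.png

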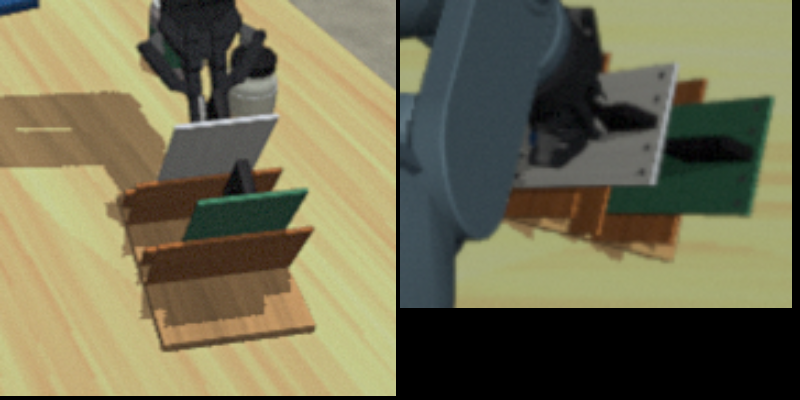

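The panel is in the front slot, foot about 20 mm above the floor (top edge in side view at (180–278,122)), square. I'll lower it and let go.

Request:
carry_out([
  [[0.0006,0.0025,-0.0055,0,0,0,0],[0.0012,0.005,-0.011,0,0,0,0],[0.0018,0.0075,-0.0165,0,0,0,0],[0.0021,0.0088,-0.0195,0,0,0,0],[0.0021,0.0088,-0.0195,0,0,0,0]],
])

```text
time_s: 15.68
eef_pos: [0.5865, -0.261, 0.1311]
eef_rot: [0.187, 0.749, 0.591, -0.235]
wrist_force: [-0.1, 0.2, -0.1]
opening: 0.13
grasp_force: 59.7
```

```bash
python3 lookr.py pics/r3.png; python3 rack.py|head -1
```

```text
top 984 normal med 0.0107 y [-0.0487  0.0488] slope [0.029  0.1781]
  fit normal = a*y+b*s+c [ 0.0031 -0.0034  0.0113]
side 872 normal med 0.0061 y [-0.0502  0.0478] slope [0.087  0.1791]
  fit normal = a*y+b*s+c [-0.0042  0.0045  0.006 ]
tcp [ 0.5865 -0.2609  0.131 ] q [-0.32  0.48  1.56 -0.68  1.14  0.22] F [-0.7 -0.1 -2.1] turn [-0.0007  0.0016 -0.0012]
```

Request:
carry_out([
  [[0,0,0,0,0,0,0.25],[0,0,0,0,0,0,0.5],[0,0,0,0,0,0,0.5],[0,0,0,0,0,0,0.5],[0,0,0,0,0,0,0.5]],
])

```text
time_s: 16.2
eef_pos: [0.5867, -0.261, 0.1313]
eef_rot: [0.187, 0.749, 0.591, -0.235]
wrist_force: [0.4, 0.8, -0.4]
opening: 0.5
grasp_force: 0.0
```

Request:
carry_out([
  [[0.001,0.006,0.008,0,0,0,0.5],[0.004,0.017,0.025,0,0,0,0.5],[0.008,0.033,0.049,0,0,0,0.5],[0.012,0.05,0.074,0,0,0,0.5],[0.016,0.067,0.098,0,0,0,0.5]],
])

```text
time_s: 16.62
eef_pos: [0.6026, -0.193, 0.2308]
eef_rot: [0.187, 0.749, 0.591, -0.235]
wrist_force: [0.4, -0.0, -0.2]
opening: 0.497
grasp_force: 0.0
```

Request:
carry_out([
  [[0,0.03,0.02,0,0,0,0.5],[0,0.06,0.03,0,0,0,0.5],[0,0.1,0.03,0,0,0,0.5],[0,0.12,0.03,0,0,0,0.5],[0,0.12,0.03,0,0,0,0.5]],
])

```text
time_s: 17.03
eef_pos: [0.603, -0.0692, 0.2601]
eef_rot: [0.187, 0.748, 0.593, -0.234]
wrist_force: [0.3, -0.8, 0.4]
opening: 0.498
grasp_force: 0.0
```

```bash
python3 lookr.py pics/r4.png; python3 rack.py|head -1;python3 - <<'E'
from h import *
from bench import *
t=camera("top");H=hsv(t);P=cloud(t)
red=blob(((H[...,0]<8)|(H[...,0]>172))&(H[...,1]>150),(110,170,165,220));print("head z",np.percentile(P[red][:,2],95))
E
```

```text
top 1595 normal med 0.0045 y [-0.0491  0.0487] slope [0.0302 0.1732]
  fit normal = a*y+b*s+c [ 0.0017 -0.1118  0.0165]
side 526 normal med -0.0054 y [-0.0511  0.0466] slope [0.1002 0.1754]
  fit normal = a*y+b*s+c [-0.009  -0.1028  0.0099]
tcp [ 0.6028 -0.0729  0.2597] q [-0.02  0.37  1.43 -0.6   1.5   0.3 ] F [-1.  -0.4  0.3] turn [-0.0004  0.0024 -0.0035]
head z 0.16778861317461874
```

View pics/r4.png

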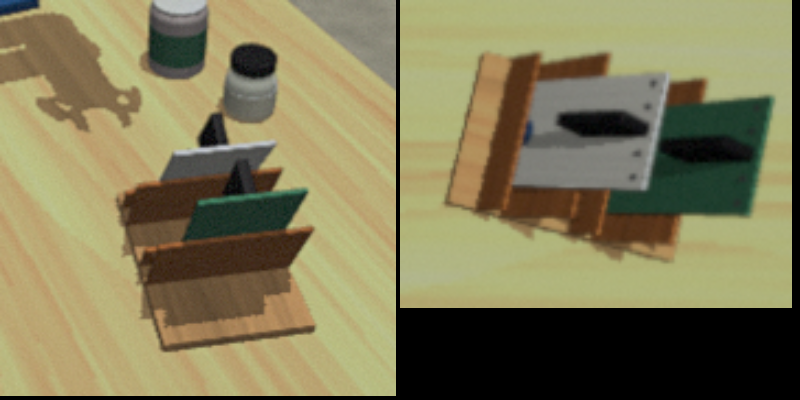

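The panel stands in the front slot, leaning on the back board (top view, its top edge at (655,130)) with its bar to the front. The plunger is up, the arm is clear, and can and jar are in place.

```bash
python3 -c "
from bench import *
print(hand_in())"
```

```text
the job is handed in; nothing more can be done
None
```

I handed the job in (no verdict came back): the panel was seated in the press, the plunger pushed to its stop, and the panel now stands on its inked end in the rack's front slot, bar facing front.

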